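# Set the portion stop of a cutting board to the red mark

## Task

Set the length stop of the portioning board: with your fingertips push the blue stop along its rail, through any notch on the way, until its spring pin drops into the notch at the red tab, and leave it seated there, not half-way up. Only push it, never grip it, and leave the other things on the worktop where they are.

Things in the scene. Friction and masses are not known exactly. Their poses are not given: they have to be found in the camera images.
- board: beech portioning board, 130 x 400 x 18 mm, fast on the worktop, top 18 mm above it. Origin: centre of its underside. y axis: along its length towards the knife gate (brown wooden cheeks, 52 mm above the board, from y = 125 mm on); x axis: towards the long edge that carries the rail, away from the robot
- rail_mid (a point): middle notch of the aluminium rail, 16 mm wide, at x = 46 mm of the board; the point lies on its running surface. Its running surface is 32 mm above the worktop and has three V notches, 40 mm apart, at y = -55, -15 and 25 mm. At each notch a coloured tab stands on the opposite long edge of the board, near the robot
- push_face (a point): face that is pushed: -y side of the stop's blue upright plate (80 mm along board x, 14 mm thick along y, from 20 to 70 mm above the worktop; board before it is free). Origin: centre of the face, 45 mm above the worktop; axes parallel to the board's: pushed along +y the stop slides towards the gate. The plate's +x end joins the black carriage
- far_face (a point): the opposite, +y face of the same blue plate, towards the knife gate. Origin: centre of that face, 45 mm above the worktop; axes parallel to the board's
- stop (a joint): travel of the stop along the rail in m: 0 to 0.19, growing along the board's +y; notches at 0.075, 0.115, 0.155. Captive on the rail. Slides with about 1.5 N of friction; climbing out of a notch takes about 7 to 10 N. Within 4 mm of a notch's centre it pulls itself in and stays: the push force rises, then dips as it drops in
- pin (a joint): how far the stop's spring pin has dropped in m: about 0.0005 on the plain rail (brass head stands 14 mm above the black carriage), about 0.005 when seated in a notch (head 9 mm above it)
- pointer (a point): small black pointer on the near end of the stop, 31 mm above the worktop; it lies right over a tab when the pin is seated in that tab's notch
- pin_top (a point): top centre of the brass head, 15 mm across, of the spring pin on the black carriage of the stop (30 mm along board x, 40 mm along y, top 58 mm above the worktop; its centre is 54 mm from the centre of the blue plate along board x, its -y side 13 mm nearer than the pushed face)
- red_tab: red plastic tab, 14 mm along board x, 20 mm along y, 8 mm high, fixed on the board's near edge beside the notch that is wanted. Origin: centre of its underside, on the board's top
- yellow_tab: yellow tab of the same size at another notch; origin as the red one
- white_tab: white tab of the same size at another notch; origin as the red one
- mandarin_mid (a point): orange mandarin, 58 mm across, 52 high; bystander, not to be moved; the point is its centre
- garlic_mid (a point): bulb of garlic, 60 mm across, 58 high; bystander, not to be moved; the point is its centre
- teaspoon_mid (a point): steel teaspoon, 132 x 26 x 9 mm, lying; bystander, not to be moved; the point is its centre
- tomato_mid (a point): red tomato, 75 mm across, 79 high; bystander, not to be moved; the point is its centre
- bean_tin_mid (a point): low food tin, 75 mm across, 58 high; bystander, not to be moved; the point is its centre
- mug_blue_mid (a point): white mug with dark stripes, 86 x 116 x 90 mm; bystander, not to be moved; the point is its centre
- lemon_mid (a point): yellow lemon, 78 x 55 x 56 mm; bystander, not to be moved; the point is its centre

How it is judged (in metres and radians):
At the end, for the whole second after the job is handed in: The stop is at rest with its pointer within 3.5 mm of the centre of the red tab and its pin dropped at least 4 mm into the notch there (horizontal distance between pointer and red_tab below 0.0035 m and value of joint pin above 0.004 m and velocity of joint stop between -0.005 and 0.005 m/s); the robot touches nothing.
It fails at once if the stop is gripped: the fingers press on both its faces at once (over 1 N each) ((contact force between the fingers and stop_c0 above 1 N or contact force between the fingers and stop_c1 above 1 N) and (contact force between the fingers and stop_c2 above 1 N or contact force between the fingers and stop_c3 above 1 N)).
It fails at once if a bystander is moved by more than 20 mm (distance of any of mandarin_mid, garlic_mid, teaspoon_mid, tomato_mid, bean_tin_mid, mug_blue_mid, lemon_mid from where it was at the start of the episode above 0.02 m).
It also fails if it takes over 32 s, if anything falls off the work surface, if the arm or the gripper's body presses on something with over 40 N, if the wrist force passes 120 N, or if a joint passes its speed limit or range.

## Robot

A 6-joint arm with a two-finger parallel gripper is mounted at the origin on a cart in front of the work surface, level with it; the furniture and walls round the work are solid. World frame = base frame: x ahead of the robot, y to its left, z up, the work surface at z = 0. Lengths are in mm, angles in rad, forces in N, time in s.
With the tool pointing down it reaches from about 300 to 850 mm from the base axis. Payload 4.2 kg.
Tool frame: the origin (TCP) lies at the very end of the fingers, on their centre line; the grasp point (between the pads) lies 19 mm behind it; z points along the fingers, y is the line along which they close (so a half turn about z gives the same grasp; the last joint's range is limited). The gripper opens to 91 mm and grips with 3 to 60 N. Pads are 32 mm wide; open, the fingers measure 118 mm over their backs; the gripper's body (76 mm by 178 mm) begins 60 mm behind the grasp point.
Start: joints at [-1.301, 0.32, 1.565, -0, 1.257, -0.02], TCP at [164.315, -551.039, 213.976] pointing down, gripper open.
Joint ranges: [-3.11, 3.11], [-0.84, 2.01], [0.21, 2.61], [-1.34, 4.49], [0.05, 2.63], [-2.56, 2.56]. Speed limits (rad/s): [2.57, 2.57, 3.14, 3.14, 3.14, 3.14].

## Interface

Orientations are given as a unit quaternion [w, x, y, z].
In Python, from bench import env gives the robot as it stands.
- The arm moves only by the tool arm_command, never from a script. Its arguments are lists of equal length, an entry for each row: "dp": the shift along the tool's x, y, z in mm, a list of three; "roll": the turn about the tool's z in degrees; "grip": the closure, from 0 (fully open) to 1 (shut). A call has 1 to 8 rows; each row shifts and turns the commanded pose from where the row before left it, along the tool's axes as they then stand; what a row does not reach is not made up. A row lasts 1/12 s, in which the tool goes at most 41.7 mm and 7.16 degrees, less where a joint would pass 70% of its speed; a pose out of reach is approached as far as the arm can. A call with a gripper value outside its range is refused whole. The fingers move at their own pace and stop on an object; "force" is the grip in N (left out, the last holds). Time passes only in rows, so rows that do not move let the fingers close. It gives the time, the measured TCP pose, the force and the opening at its end, in the units of the state.
- env.get_obs(): the state, without advancing time (a new reading comes with each control period).
- env.read_camera(name): name is "scene" or "top" or "wrist"; returns the picture (420x560x3 uint8, blue, green, red); there is no depth.
- env.camera_info(name): a dict with "fx", "fy", "cx", "cy" (pixels), "position" and "rotation" of the camera in the world. Camera axes: x right, y down, z forward; pixel columns grow to the right and rows downward; lengths in mm; the calibration is good to about 2 mm. A picture is of the moment at which its call begins: read the wrist's pose just before it. camera_info takes no time and is no camera call; for the wrist camera it gives the pose at the moment of the call.
- env.hand_in(): hands the job in, once; it reports no verdict.
The state is a dict: "time_s": time; "joint_pos": joint angles; "qvel": joint speeds; "tau": joint torques, N m; "position": TCP position; "eef_rot": TCP orientation; "force": force on the tool from outside, world axes, zero at the start; "wrist_torque": the same for the moment, N m; "width": finger opening in mm.
Only numpy, scipy, OpenCV 4.12 (cv2) and the standard library are available. Lean on these libraries where they do the work, as an engineer would, in place of code of your own. Each camera call takes 0.05 s, during which the arm holds its last target. There are 200 camera calls.

## Working session

There is one attempt and no reset: what is moved stays moved. The work goes in short steps, Python scripts to look and compute and a tool call to move; the robot and the scene stay as the last step left them, time stands still between calls to the robot, and variables do not carry over. Pictures are saved under pics/ and viewed, on a budget of 10 in all, crops included, one or two more only if the job needs it, and the job is handed in when it is done.

Besides the shell and the picture viewer there is one more tool, called after ">>>" by a JSON object that holds its "op" and its "data". arm_command: Moves the arm, as the interface text tells. Its arguments: {"type":"object","properties":{"dp":{"type":"array"},"roll":{"type":"array"},"grip":{"type":"array"},"force":{"type":"number"}},"required":["dp","roll","grip"]}

```bash
mkdir -p pics; ls; python3 - <<'E'
from bench import env
import cv2,numpy as np
for n in("scene","top"):
    cv2.imwrite(f"pics/{n}0.png",env.read_camera(n)); print(n,env.camera_info(n))
o=env.get_obs();print({k:o[k] for k in("time_s","position","eef_rot","force","width")})
E
```

```text
pics
scene {'fx': 472.27688211889426, 'fy': 472.27688211889426, 'cx': 273.12191669493717, 'cy': 215.26540750906966, 'position': array([-147.75663085,  406.11056533,  714.38857209]), 'rotation': array([ 0.23336812, -0.47347427,  0.76660216, -0.36562626])}
top {'fx': 534.1092358487778, 'fy': 534.1092358487778, 'cx': 272.8569023241722, 'cy': 210.76385810387407, 'position': array([ 319.30902966,   89.00739287, 1317.86471834]), 'rotation': array([-0.06704645,  0.70761821, -0.70012327,  0.06788706])}
{'time_s': 0.1, 'position': array([ 164.18955559, -550.59274685,  213.21820598]), 'eef_rot': array([-7.73952128e-04,  9.89519708e-01,  1.44395754e-01, -1.23294631e-04]), 'force': array([-0.16850066, -0.24071686,  0.29084406]), 'width': 91.51390156620016}
```

View pics/scene0.png

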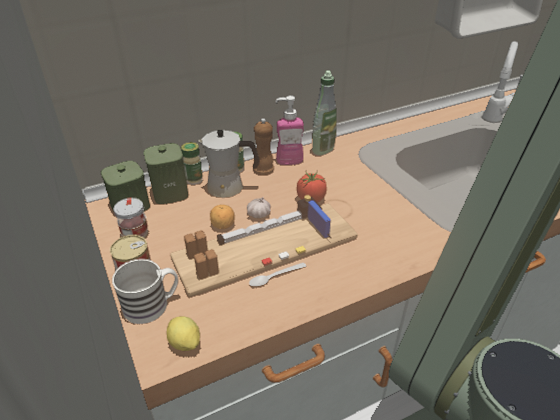

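View pics/top0.png

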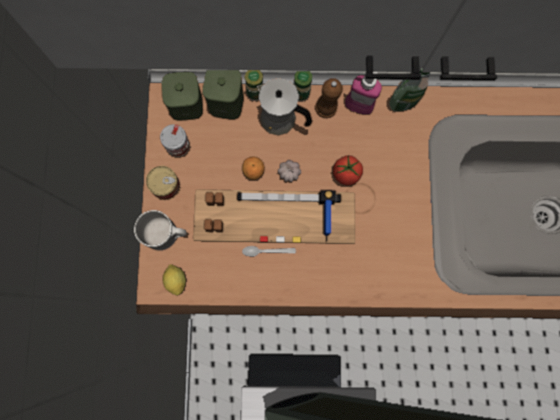

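The top view shows the gate at left (columns 205-222) and the stop's blue plate at about (327,217). Tabs are red (263,239), white (280,239) and yellow (296,240). Red is nearest the gate, so the stop has to pass two notches, pushed towards image-left, world +y. Next I'll measure these.

```bash
cat > h.py <<'E'
from bench import env
import cv2,numpy as np
from scipy.spatial.transform import Rotation as R
def ray(n,uv,z,ci=None):
    c=ci or env.camera_info(n); q=c["rotation"]; M=R.from_quat(q,scalar_first=True)
    d=M.apply([(uv[0]-c["cx"])/c["fx"],(uv[1]-c["cy"])/c["fy"],1.]); p=np.array(c["position"])
    return p+d*(z-p[2])/d[2]
def blobs(im,lo,hi,amin=15):
    m=cv2.inRange(cv2.cvtColor(im,cv2.COLOR_BGR2HSV),lo,hi)
    n,l,s,c=cv2.connectedComponentsWithStats(m)
    return [(c[i].round(1),s[i].tolist(),cv2.minAreaRect(cv2.findContours((l==i).astype(np.uint8),0,2)[0][0])) for i in range(1,n) if s[i][4]>=amin]
E
python3 - <<'E'
from h import *
im=cv2.imread("pics/top0.png")
for nm,lo,hi,z in(("blue",(105,120,40),(130,255,255),70),("red",(0,190,90),(6,255,255),26),("yellow",(22,180,120),(32,255,255),26),("white",(0,0,170),(180,50,255),26)):
    for c,s,r in blobs(im,lo,hi,12):
        if 190<c[0]<360 and 185<c[1]<260: print(nm,c,s,np.round(r[0],1),r[1],r[2],ray("top",c,z).round(1))
for uv in((194,191),(354,191),(355,243),(194,242)):print("board",ray("top",uv,18).round(1))
big=cv2.resize(im[180:265,185:365],None,fx=4.4,fy=4.4,interpolation=cv2.INTER_CUBIC);cv2.imwrite("pics/crop0.png",big)
E
```

```text
blue [327.4 216.2] [325, 199, 7, 36, 201] [328.  216.5] (35.0, 6.0) 90.0 [549.  -40.9  70. ]
white [252.  195.5] [243, 193, 19, 6, 114] [252.  195.5] (5.0, 18.0) 90.0 [607.2 140.8  26. ]
white [272.4 195.6] [268, 193, 10, 6, 56] [272.5 195.5] (5.0, 9.0) 90.0 [607.5  90.3  26. ]
white [288.6 196.4] [284, 194, 11, 6, 59] [289.  196.5] (5.0, 10.0) 90.0 [605.9  50.2  26. ]
white [308.5 196.5] [300, 194, 18, 6, 106] [308.5 196.5] (5.0, 17.0) 90.0 [606.2   0.9  26. ]
white [279.9 238.4] [276, 236, 9, 5, 37] [280. 238.] (4.0, 8.0) 90.0 [500.8  70.9  26. ]
white [278.8 250.5] [263, 248, 31, 5, 69] [278.1 249.6] (30.01626968383789, 3.997044801712036) 2.2025983333587646 [471.1  73.3  26. ]
board [618.9 286.1  18. ]
board [ 623.3 -113.3   18. ]
board [ 492.5 -113.4   18. ]
board [490.8 281.2  18. ]
```

View pics/crop0.png

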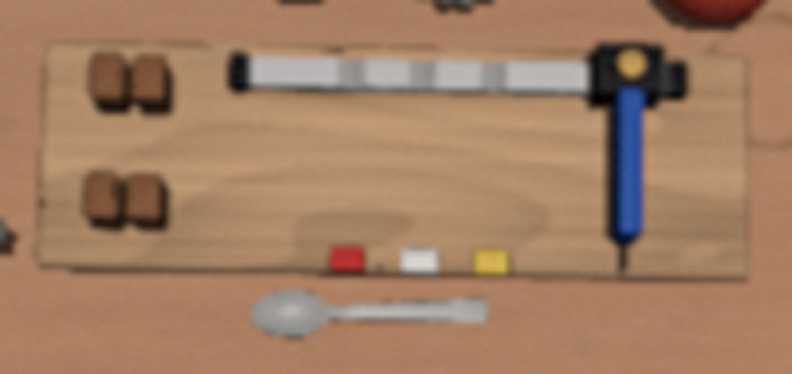

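Crop: red tab (347,260), white (419,261), yellow (492,262), pointer (623,258), pin (631,63). White ray-casts to about y=71, which fits the board centre at about y=85. The pointer is at about y=-44, so about 155 mm of travel is needed. I'll align the tool, close the fingers and move towards the near side of the plate.

>>> {"op": "arm_command", "data": {"dp": [[0, 0, 0], [0, 0, 0], [0, 0, 0], [26, -31, 0], [26, -31, 0], [26, -31, 0], [26, -31, 0], [26, -31, 0]], "roll": [5.6, 5.5, 5.5, 0, 0, 0, 0, 0], "grip": [1, 1, 1, 1, 1, 1, 1, 1], "force": 10}}

```text
time_s: 0.77
position: [294.9, -394.3, 213.6]
eef_rot: [-0.0, 1.0, -0.0, -0.0]
force: [0.5, -0.1, 0.5]
width: 40.7
```

```bash
python3 - <<'E'
from h import *
q=lambda u,v:(185+u/4.4-.4,180+v/4.4-.4)
for n,uv,z in(("red",(347,260),26),("white",(419,261),26),("yellow",(492,262),26),("pointer",(623,258),31),("pin",(631,63),72),("plate_top",(628,165),70)):print(n,ray("top",q(*uv),z).round(1))
o=env.get_obs();print(o["position"],R.from_quat(o["eef_rot"],scalar_first=True).as_matrix().round(3))
E
```

```text
red [499.6 111.   26. ]
white [499.5  71.1  26. ]
yellow [499.4  30.6  26. ]
pointer [501.7 -41.5  31. ]
pin [602.8 -42.6  72. ]
plate_top [546.8 -40.7  70. ]
[ 294.89056727 -394.27223697  213.60691776] [[ 1.    -0.001 -0.   ]
 [-0.001 -1.     0.001]
 [-0.    -0.001 -1.   ]]
```

>>> {"op": "arm_command", "data": {"dp": [[26, -31, 0], [26, -31, 0], [26, -31, 0], [26, -31, 0], [26, -31, 0], [26, -31, 0], [26, -31, 0], [26, -30, 0]], "roll": [0, 0, 0, 0, 0, 0, 0, 0], "grip": [1, 1, 1, 1, 1, 1, 1, 1]}}

```text
time_s: 1.43
position: [503.0, -147.0, 213.7]
eef_rot: [-0.0, 1.0, 0.0, -0.0]
force: [-0.3, -1.3, -0.5]
width: 0.6
```

>>> {"op": "arm_command", "data": {"dp": [[24, -29, 0], [24, -26, 0], [0, 0, 30], [0, 0, 30], [0, 0, 20], [0, 0, 0], [0, 0, 0], [0, 0, 0]], "roll": [0, 0, 0, 0, 0, 0, 0, 0], "grip": [1, 1, 1, 1, 1, 1, 1, 1]}}

```text
time_s: 2.1
position: [551.2, -94.3, 135.2]
eef_rot: [0.0, 1.0, -0.0, 0.001]
force: [-0.4, 0.1, -0.0]
width: 0.4
```

```bash
python3 - <<'E'
from h import *
o=env.get_obs();print(o["position"],o["width"],o["force"])
ci=env.camera_info("wrist");print(ci)
im=env.read_camera("wrist");cv2.imwrite("pics/w1.png",im)
for p in((547,-48,45),(602.8,-42.6,72),(501.7,-41.5,31)):
    M=R.from_quat(ci["rotation"],scalar_first=True).inv();d=M.apply(np.array(p)-ci["position"]);print(p,ci["cx"]+ci["fx"]*d[0]/d[2],ci["cy"]+ci["fy"]*d[1]/d[2])
E
```

```text
[551.16246282 -94.30883796 135.15416574] 0.4395468643198722 [-0.35951642  0.06014195 -0.0120659 ]
{'fx': 331.8589557871977, 'fy': 331.8589557871977, 'cx': 289.60140251095964, 'cy': 210.27214983398616, 'position': array([628.5290501 , -95.63634176, 306.73108782]), 'rotation': array([-0.09642428, -0.70010253,  0.70083457,  0.09690054])}
(547, -48, 45) 232.19736155578616 219.52325056285113
(602.8, -42.6, 72) 214.2692504907435 155.06412112462166
(501.7, -41.5, 31) 229.99725560614573 262.80539092970065
```

View pics/w1.png

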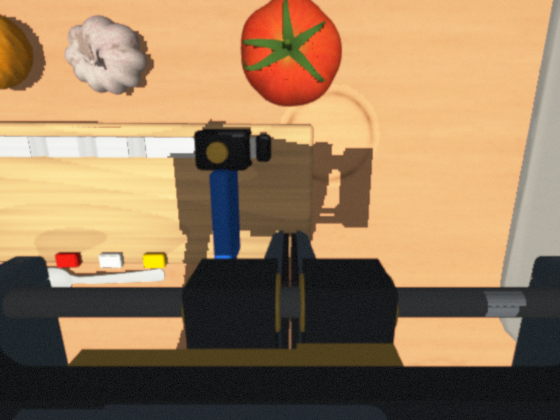

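Wrist view: the pin is at (217,153), predicted at (214,155). The plate's near edge is at column 238, left of the fingers, and the space below is free. Descending, then approaching to just short of contact.

>>> {"op": "arm_command", "data": {"dp": [[0, 0, 30], [0, 0, 30], [0, 0, 25], [0, 0, 10], [0, -10, 0], [0, -10, 0], [0, 0, 0], [0, 0, 0]], "roll": [0, 0, 0, 0, 0, 0, 0, 0], "grip": [1, 1, 1, 1, 1, 1, 1, 1]}}

```text
time_s: 2.82
position: [551.7, -73.4, 40.9]
eef_rot: [0.0, 1.0, 0.001, 0.002]
force: [0.7, -0.7, -1.3]
width: 0.5
```

>>> {"op": "arm_command", "data": {"dp": [[0, -4, 0], [0, -4, 0], [0, -4, 0], [0, -4, 0], [0, 0, 0], [0, 0, 0]], "roll": [0, 0, 0, 0, 0, 0], "grip": [1, 1, 1, 1, 1, 1]}}

```text
time_s: 3.32
position: [550.4, -57.8, 39.0]
eef_rot: [-0.0, 1.0, 0.0, 0.0]
force: [-1.0, -0.1, 0.2]
width: 0.6
```

>>> {"op": "arm_command", "data": {"dp": [[0, -5, 0], [0, -5, 0], [0, -5, 0], [0, -5, 0], [0, -5, 0], [0, -5, 0], [0, 0, 0], [0, 0, 0]], "roll": [0, 0, 0, 0, 0, 0, 0, 0], "grip": [1, 1, 1, 1, 1, 1, 1, 1]}}

```text
time_s: 3.98
position: [550.3, -27.6, 38.9]
eef_rot: [-0.0, 1.0, 0.0, -0.0]
force: [0.5, -0.8, -1.2]
width: 0.5
```

```bash
cat >> h.py <<'E'
def stop():
    im=env.read_camera("top"); cv2.imwrite("pics/last.png",im)
    b=[x for x in blobs(im,(105,120,40),(130,255,255),60) if 180<x[0][0]<350]
    o=env.get_obs()
    print("t",o["time_s"],"tcp",o["position"].round(1),"F",o["force"].round(1))
    for c,s,r in b: print("blue",c,s,ray("top",c,70).round(1))
E
python3 -c "
from h import *
stop()"
```

```text
t 4.0333 tcp [550.1 -27.6  38.8] F [1.  0.8 0.3]
```

```bash
python3 - <<'E'
from h import *
ci=env.camera_info("wrist");im=env.read_camera("wrist");cv2.imwrite("pics/w2.png",im)
for c,s,r in blobs(im,(15,120,80),(30,255,255),40): print("brass?",c,s,ray("wrist",c,72,ci).round(1))
for c,s,r in blobs(im,(105,120,30),(130,255,255),100): print("blue",c,s)
E
```

```text
brass? [ 9.7 28.3] [0, 0, 25, 66, 1231] [659.7  76.   72. ]
brass? [454.7  13.8] [436, 9, 42, 14, 104] [664.3 -90.1  72. ]
brass? [516.3  47.2] [492, 34, 40, 20, 99] [ 652.9 -115.    72. ]
brass? [505.8 110. ] [472, 78, 50, 77, 599] [ 630.1 -115.    72. ]
brass? [406.7 120.6] [380, 107, 61, 22, 271] [626.1 -76.   72. ]
brass? [ 12.  122.9] [0, 121, 22, 4, 47] [625.4  83.   72. ]
brass? [ 43.  122.8] [23, 121, 40, 4, 80] [625.4  70.5  72. ]
brass? [219.6 124. ] [192, 123, 55, 3, 112] [624.8  -0.7  72. ]
brass? [272.8 126.2] [262, 123, 23, 9, 94] [624.  -22.1  72. ]
brass? [354.8 124.9] [344, 123, 24, 4, 42] [624.4 -55.2  72. ]
brass? [246.8 172.1] [230, 155, 35, 35, 965] [605.3 -10.9  72. ]
brass? [470.2 194.7] [432, 167, 77, 42, 492] [ 595.5 -106.    72. ]
brass? [421.5 195.5] [409, 186, 22, 19, 82] [595.2 -85.2  72. ]
brass? [205.7 201. ] [199, 197, 15, 11, 44] [592.8   7.2  72. ]
brass? [372.6 205.3] [367, 199, 13, 15, 40] [590.9 -64.6  72. ]
brass? [337.3 211.7] [330, 209, 16, 7, 42] [588.  -49.5  72. ]
brass? [226.8 218.2] [222, 212, 10, 12, 46] [585.1  -1.5  72. ]
brass? [171.4 219.8] [158, 215, 25, 12, 65] [584.4  22.8  72. ]
brass? [207.5 219.7] [198, 216, 19, 9, 54] [584.4   7.   72. ]
brass? [312.  228.7] [302, 219, 19, 25, 71] [580.2 -38.7  72. ]
brass? [377.8 239.3] [374, 230, 12, 18, 44] [575.2 -68.   72. ]
brass? [419.9 259.8] [416, 252, 7, 18, 45] [565.4 -87.7  72. ]
brass? [141.  258.8] [135, 254, 15, 11, 56] [565.9  38.3  72. ]
brass? [403.3 275. ] [396, 266, 15, 16, 40] [557.8 -80.9  72. ]
brass? [277.3 303.2] [276, 275, 4, 56, 185] [543.2 -23.   72. ]
brass? [301.9 302.9] [300, 275, 5, 56, 172] [543.4 -34.6  72. ]
brass? [244.5 355.7] [68, 343, 340, 24, 5672] [513.9  -6.5  72. ]
blue [251.7 227.4] [234, 197, 37, 63, 2072]
```

View pics/w2.png

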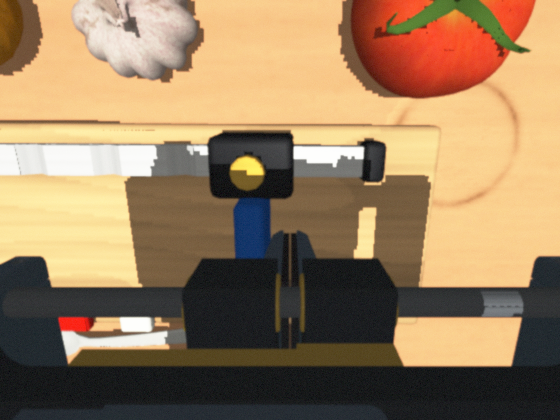

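Wrist view: the brass pin is at (247,172), y≈-11. It has moved about 32 mm with the fingers and the finger-to-pin offset is 16.7 mm. The notches should therefore come at TCP y ≈ 13, 53 and 93.5.

>>> {"op": "arm_command", "data": {"dp": [[0, -6, 0], [0, -6, 0], [0, -6, 0], [0, -6, 0], [0, -6, 0], [0, -5, 0], [0, -4, 0], [0, -4, 0]], "roll": [0, 0, 0, 0, 0, 0, 0, 0], "grip": [1, 1, 1, 1, 1, 1, 1, 1]}}

```text
time_s: 4.75
position: [550.2, 12.5, 38.9]
eef_rot: [0.003, 1.0, 0.001, -0.0]
force: [0.3, -16.1, 0.4]
width: 0.3
```

>>> {"op": "arm_command", "data": {"dp": [[0, -4, 0], [0, -4, 0], [0, -4, 0], [0, -4, 0], [0, -4, 0], [0, -4, 0], [0, 0, 0], [0, 0, 0]], "roll": [0, 0, 0, 0, 0, 0, 0, 0], "grip": [1, 1, 1, 1, 1, 1, 1, 1]}}

```text
time_s: 5.42
position: [550.3, 39.4, 38.9]
eef_rot: [-0.0, 1.0, -0.0, -0.0]
force: [1.0, -0.1, 0.1]
width: 0.3
```

```bash
cat >> h.py <<'E'
def pin():
    o=env.get_obs();ci=env.camera_info("wrist");im=env.read_camera("wrist");cv2.imwrite("pics/wl.png",im)
    print("t",o["time_s"],"tcp",o["position"].round(1),"F",o["force"].round(1))
    for c,s,r in blobs(im,(15,120,80),(30,255,255),400):
        if max(s[2:4])<50 and 110<c[1]<230 and s[4]>.6*s[2]*s[3]: print("pin",c,s,ray("wrist",c,72,ci).round(1),"seated:",ray("wrist",c,67,ci).round(1))
E
python3 -c "
from h import *
pin()"
```

```text
t 5.4167 tcp [550.3  39.4  38.9] F [ 1.  -0.1  0.1]
pin [246.8 171.2] [229, 154, 36, 36, 975] [605.8  56.1  72. ] seated: [605.   56.8  67. ]
```

The first notch is passed (16 N peak at TCP y≈12.5). The pin is still in contact at y=56. Next is the white notch.

>>> {"op": "arm_command", "data": {"dp": [[0, -4, 0], [0, -4, 0], [0, -4, 0], [0, -4, 0], [0, -4, 0], [0, -4, 0], [0, -4, 0], [0, -4, 0]], "roll": [0, 0, 0, 0, 0, 0, 0, 0], "grip": [1, 1, 1, 1, 1, 1, 1, 1]}}

```text
time_s: 6.13
position: [550.2, 70.3, 38.9]
eef_rot: [0.001, 1.0, 0.0, -0.0]
force: [1.2, -5.9, -0.2]
width: 0.6
```

>>> {"op": "arm_command", "data": {"dp": [[0, -3, 0], [0, -3, 0], [0, -2, 0], [0, 0, 0], [0, 0, 0]], "roll": [0, 0, 0, 0, 0], "grip": [1, 1, 1, 1, 1]}}

```text
time_s: 6.55
position: [550.1, 79.7, 38.9]
eef_rot: [-0.0, 1.0, 0.0, -0.0]
force: [0.3, 0.6, 0.5]
width: 0.0
```

```bash
python3 -c "
from h import *
pin()"
```

```text
t 6.55 tcp [550.1  79.7  38.9] F [0.3 0.6 0.5]
pin [246.6 170.3] [229, 153, 36, 36, 973] [606.   96.5  72. ] seated: [605.3  97.2  67. ]
```

Two notches passed, with the pin at y≈96.5 and about 13 mm to go. I'll take fine steps from here.

>>> {"op": "arm_command", "data": {"dp": [[0, -2, 0], [0, -2, 0], [0, -2, 0], [0, -1, 0], [0, -1, 0], [0, 0, 0], [0, 0, 0]], "roll": [0, 0, 0, 0, 0, 0, 0], "grip": [1, 1, 1, 1, 1, 1, 1]}}

```text
time_s: 7.18
position: [550.3, 87.3, 38.9]
eef_rot: [-0.0, 1.0, 0.0, 0.0]
force: [-0.2, 0.2, -0.5]
width: 0.4
```

```bash
python3 -c "
from h import *
pin()"
```

```text
t 7.1833 tcp [550.3  87.3  38.9] F [-0.2  0.2 -0.5]
pin [237.3 168.9] [220, 152, 35, 35, 930] [606.8 108.   72. ] seated: [606.  108.7  67. ]
```

>>> {"op": "arm_command", "data": {"dp": [[0, -1, 0], [0, -0.5, 0], [0, 0, 0], [0, 0, 0]], "roll": [0, 0, 0, 0], "grip": [1, 1, 1, 1]}}

```text
time_s: 7.57
position: [550.2, 88.5, 38.9]
eef_rot: [0.0, 1.0, 0.0, -0.0]
force: [0.5, 0.4, -0.4]
width: 0.5
```

```bash
python3 -c "
from h import *
pin()"
```

```text
t 7.5667 tcp [550.2  88.5  38.9] F [ 0.5  0.4 -0.4]
pin [239.6 168.9] [222, 152, 35, 35, 918] [606.8 108.2  72. ] seated: [606. 109.  67.]
```

The pin ran 4 mm ahead of the fingers, its image shrank, and it stayed put on the next push, so it dropped in on its own. I'll back away, lift, and check.

>>> {"op": "arm_command", "data": {"dp": [[0, 12, 0], [0, 14, 0], [0, 14, 0], [0, 0, -30], [0, 0, -30], [0, 0, -30], [0, 0, -20], [0, 0, 0]], "roll": [0, 0, 0, 0, 0, 0, 0, 0], "grip": [1, 1, 1, 1, 1, 1, 1, 1]}}

```text
time_s: 8.28
position: [553.2, 47.7, 153.8]
eef_rot: [-0.0, 1.0, -0.0, 0.005]
force: [0.6, 0.7, 0.0]
width: 0.5
```

>>> {"op": "arm_command", "data": {"dp": [[-20, 36, 0], [-20, 36, 0], [-20, 36, 0], [-20, 36, 0], [0, 0, 0], [0, 0, 0], [0, 0, 0]], "roll": [0, 0, 0, 0, 0, 0, 0], "grip": [1, 1, 1, 1, 1, 1, 1]}}

```text
time_s: 8.87
position: [470.1, -95.8, 148.5]
eef_rot: [-0.0, 1.0, -0.001, -0.0]
force: [-0.3, 0.3, -0.3]
width: 0.7
```

```bash
python3 - <<'E'
from h import *
stop()
a=cv2.imread("pics/last.png")[180:265,185:365]
s=env.read_camera("scene");cv2.imwrite("pics/s3.png",s)
a=cv2.resize(a,None,fx=4,fy=4,interpolation=cv2.INTER_CUBIC)
b=cv2.resize(s[170:310,160:400],None,fx=3,fy=1.85,interpolation=cv2.INTER_CUBIC)[:,:720]
cv2.imwrite("pics/chk.png",np.vstack([a,b]))
E
```

```text
t 8.9167 tcp [470.5 -95.2 148.6] F [-0.1  0.4  0. ]
blue [263.8 213.9] [261, 198, 8, 36, 167] [552.9 110.2  70. ]
```

View pics/chk.png

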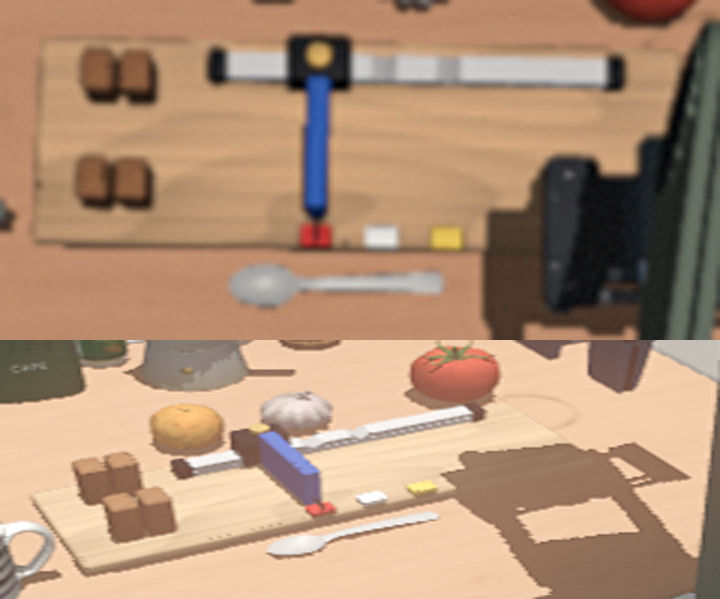

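The pointer (316,225) lies over the middle of the red tab (316,235), the arm is clear and the bystanders are in place. One last check: triangulate the pin head's height before and after, from the top and scene images.

```bash
python3 - <<'E'
from h import *
def tri(t,s):
    A=[];B=[]
    for n,uv in(("top",t),("scene",s)):
        p=ray(n,uv,0);c=np.array(env.camera_info(n)["position"]);d=(p-c)/np.linalg.norm(p-c);P=np.eye(3)-np.outer(d,d);A.append(P);B.append(P@c)
    return np.linalg.lstsq(np.vstack(A),np.hstack(B),rcond=None)[0].round(1)
for tn,sn,yy in(("top0","scene0",-42),("last","s3",110)):
    r={}
    for n,f in(("top",tn),("scene",sn)):
        im=cv2.imread(f"pics/{f}.png");ci=env.camera_info(n)
        M=R.from_quat(ci["rotation"],scalar_first=True).inv();d=M.apply(np.array([605,yy,69])-ci["position"]);u=np.array([ci["cx"]+ci["fx"]*d[0]/d[2],ci["cy"]+ci["fy"]*d[1]/d[2]])
        r[n]=[(c,s[4]) for c,s,_ in blobs(im,(14,110,90),(30,255,255),6) if np.hypot(*(c-u))<9]
    print(tn,r)
    if all(r.values()): print(tri(*[max(r[n],key=lambda x:x[1])[0] for n in("top","scene")]))
E
```

```text
top0 {'top': [(array([328., 194.]), 37)], 'scene': [(array([307.1, 197.2]), 20)]}
[602.8 -42.9  70.8]
last {'top': [(array([264.3, 193.2]), 38)], 'scene': []}
```

```bash
python3 - <<'E'
from h import *
for f,x,y in(("scene0",307,197),("s3",247,218)):
    im=cv2.imread(f"pics/{f}.png");w=im[y-10:y+11,x-12:x+13]
    for c,s,_ in blobs(w,(12,70,70),(32,255,255),5): print(f,c+[x-12,y-10],s)
# predicted head centre in scene for seated/unseated
ci=env.camera_info("scene");M=R.from_quat(ci["rotation"],scalar_first=True).inv()
for z,y in((72,-42.6),(72,None),(67,None)):
    p=ray("top",(264.3,193.2),z) if y is None else ray("top",(328,194),z)
    d=M.apply(p-ci["position"]);print(z,p.round(1),ci["cx"]+ci["fx"]*d[0]/d[2],ci["cy"]+ci["fy"]*d[1]/d[2])
s=cv2.imread("pics/s3.png")[195:240,220:285];t=cv2.imread("pics/scene0.png")[175:220,280:345]
cv2.imwrite("pics/c4.png",cv2.resize(np.hstack([t,s]),None,fx=6,fy=6,interpolation=cv2.INTER_CUBIC))
E
```

```text
scene0 [296.8 199.3] [0, 0, 8, 21, 75]
scene0 [307.  197.5] [9, 8, 7, 6, 38]
scene0 [318.4 203.2] [22, 15, 3, 4, 8]
s3 [240.7 214.8] [0, 0, 15, 21, 171]
72 [602.6 -42.6  72. ] 306.9932425300077 196.85093305754816
72 [602.9 109.7  72. ] 245.99984286234007 215.71207769249952
67 [604.  109.8  67. ] 245.86416228910934 217.2178275426495
```

View pics/c4.png

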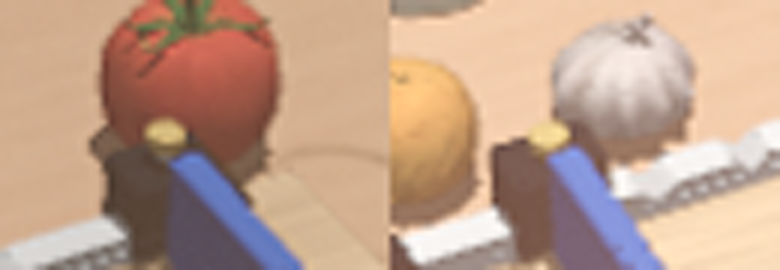

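In the scene crop the head now stands clearly lower on the carriage. Its row is about 216.8, against 217.2 predicted for seated and 215.7 for not seated. Handing in.

```bash
python3 -c "
from h import *
print(env.get_obs()['time_s']);print(env.hand_in())"
```

```text
8.9667
the job is handed in; nothing more can be done
None
```

I pushed the blue stop with closed fingertips through the yellow and white notches into the notch at the red tab, backed the arm clear, and handed in at 9.0 s.

- **Position:** in the final top view the pointer lies over the middle of the red tab. I put the plate at y = 110.2 mm and the tab at 111.0 mm.
- **Seating:** near the notch the stop ran about 4 mm ahead of the fingers, then stayed put when I pushed a little further.
- **Pin height:** in the final scene image the brass head is at row 216.8, read by eye. That fits seated (217.2 predicted) better than raised (215.7). The shrinkage of its wrist image gives a drop of about 3.5 mm, with an error of about the same size as its gap to the 4 mm limit.
- **Bystanders:** the tomato, mandarin, garlic and teaspoon look unmoved. I did not measure their positions again, and the lemon and tin were outside the final crops.
- **Force:** the highest push force in the readings was 16 N at the first notch, above the 7 to 10 N stated. Readings came only at the end of each move, so a short peak could have been higher.

The automatic height check failed: the brass colour mask did not separate the head in the final scene image.

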